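# Snap in the register peg and prove it with a tug

## Robot

A 6-joint arm with a two-finger parallel gripper is mounted at the origin on the work surface. World frame = base frame: x ahead of the robot, y to its left, z up, the work surface at z = 0. Lengths are in mm, angles in rad, forces in N, time in s.
With the tool pointing down it reaches from about 425 to 950 mm from the base axis. Payload 3.5 kg.
Tool frame: the origin (TCP) lies between the finger pads; the fingertips stand 19 mm ahead of it and the grasp point (between the pads) is the TCP (manip.tcp_to_tips is the distance from the TCP to the fingertips, in mm); z points along the fingers, y is the direction in which the jaws open and shut (so a half turn about z gives the same grasp; the last joint's range is limited). The gripper opens to 85 mm and grips with 20 to 120 N. Pads are 22 mm wide; open, the fingers measure 114 mm over their backs; the gripper's body (76 mm by 85 mm) begins 54 mm behind the grasp point. The pads swing forward as they close: fully open they stand 13 mm farther back than shut.
Start: joints at [1.052, 0.286, 1.577, -0, 1.279, -0.15], TCP at [243.298, 629.613, 250.325] pointing down, gripper open.
Joint ranges: [-2.77, 2.77], [-0.9, 2.22], [0.21, 2.48], [-1.53, 4.67], [0.24, 2.81], [-2.84, 2.84]. Speed limits (rad/s): [2.79, 2.79, 3.14, 3.14, 3.14, 3.14].

## Interface

Orientations are given as a unit quaternion [x, y, z, w].
In Python, from rig import status, viewer, job, manip gives the robot as it stands.
- The arm moves only by the shell command python3 -m jog 'ROWS' [OPENING]. ROWS is a JSON object of lists of equal length, an entry for each row: "xyz": the shift along the tool's x, y, z in cm, a list of three; "rotation": the turn, a rotation vector about the tool's x, y, z in rad, a list of three. A call has 1 to 10 rows; each row is the pose to reach, as a shift and turn from the pose commanded when the call began, along the tool's axes at that moment; what a row does not reach only later rows make up. A row lasts 1/8 s, in which the tool goes at most 62.5 mm and 10.7 degrees, less where a joint would pass 70% of its speed; a pose out of reach is approached as far as the arm can. A call with a gripper value outside its range is refused whole. OPENING is the opening, from 0 (shut) to 1 (fully open), set as the call begins (- or left out, the last holds). The fingers move at their own pace and stop on an object; the grip force is fixed at half the most. Time passes only in rows, so rows that repeat a pose let the fingers close. It gives the time, the measured TCP pose, the force and the opening at its end, in the units of the state.
- status.get_state(): the state, without advancing time (a new reading comes with each control period).
- viewer.read_camera(name): name is "side" or "top"; returns (picture, depth): 420x560x3 uint8, red, green, blue; 420x560 float32, mm along the optical axis (not along the pixel's ray), 0 where there is no reading.
- viewer.camera_model(name): a dict with "fovy" (degrees; the focal length in pixels is half the picture's height over the tangent of half this angle, whatever the lens; pixels are square), "cx", "cy" (the principal point, pixels), "extrinsics" (4x4, takes a point from camera to world coordinates). Camera axes: x right, y up, looking along -z (the intrinsics and any distortion apply to the point x, -y, -z); pixel columns grow to the right and rows downward; lengths in mm; the calibration is good to about 2 mm. A picture is of the moment at which its call begins. camera_model takes no time and is no camera call.
- job.sign_off(): hands the job in, once; it reports no verdict.
The state is a dict: "time": time; "joints": joint angles; "joint_velocities": joint speeds; "joint_torque": joint torques, N m; "tool_pos": TCP position; "tool_rot": TCP orientation; "force": force on the tool from outside, world axes, zero at the start; "wrist_torque": the same for the moment, N m; "width": finger opening in mm.
Only numpy, scipy, OpenCV 4.12 (cv2) and the standard library are available. Lean on these libraries where they do the work, as an engineer would, in place of code of your own. Each camera call takes 0.05 s, during which the arm holds its last target.

## Task

Take the loose register peg (the one with the straight round head) out of the tool stand and press it fully home in the open bore of the register board, until its collar sits flush on the wooden bar. Then prove that its spring catch holds: pull the peg straight up with slowly rising force until you feel about 12 N, keep that pull for about a second (at least 9 N, never more than 16 N, for it comes out at about 20 N), ease off so that it sits flush again, and let go. Leave the two gouges in the stand and the ink jar as they are.

Things in the scene. Friction and masses are not known exactly. Their poses are not given: they have to be found in the camera images.
- peg_head (a point): centre of the loose register peg's head: a wooden straight cylinder 26 mm across and 42 mm tall (this point half-way up). The peg, about 60 g, stands upright in any one of the three holes of the tool stand, its collar resting on the stand's top, 43 mm above the table; the other holes hold gouges with mushroom-shaped knobs. z points up along the peg; it is round, so yaw does not matter.
- peg_collar (a point): on the same peg's axis, at the underside of its brass collar (36 mm across, 5 mm thick), 26 mm below peg_head. Below the collar a polished steel stem, 33 mm long in all: 16 mm across for 13 mm, then a neck 9 mm across, then a ball end 16 mm across, which the catch in the bore grips.
- peg: the same peg as a whole; its origin is the point peg_collar, z up along its axis.
- bore_mouth (a point): centre of the mouth of the open bore, 18.5 mm wide with a 2 mm chamfer, upright, in the top of the wooden bar of the register board, 55 mm above the table. x points across the bar (60 mm wide, 40 mm high), away from the robot, y along it (210 mm). 110 mm off along +y a peg of the same shape is already fixed in the bar: leave it. A seated peg's collar rests flat on the bar.
- register_board: fixed board: plywood base 230 mm (x) by 210 mm (y) by 12 mm with a grey carved lino block on it and the wooden bar along its far edge; origin at the centre of its underside, 3 mm above the table. The open bore lies at x +75, y -55 mm, the fixed peg at x +75, y +55 mm.
- tool_stand: fixed wooden stand 75 mm (its x) by 250 mm (its y) by 40 mm high; origin at the centre of its underside, 3 mm above the table. Three square holes, 20 mm wide, lie 80 mm apart along its y axis, the middle one at its centre.
- gouge_a_knob (a point): centre of the knob of a palm gouge standing in the stand: mushroom-shaped wooden handle 40 mm across, this point 40 mm above the stand's top. Bystander: leave it.
- gouge_b_knob (a point): centre of the knob of the other palm gouge in the stand, of the same shape, 4 mm taller. Bystander: leave it.
- catch: the spring catch in the bore, origin on the bore's axis 17 mm below its mouth: two sprung steel rollers. Going in, the ball end meets them with the collar 15 mm proud, passes with a push rising to about 17 N, and below 6 mm proud is drawn in to flush. A peg that is home lifts little up to 6 N of pull, then about 0.2 mm per N, and comes out at 20 to 22 N. Eased off, it is drawn back to flush.
- ink_jar: closed dark ink jar, 64 mm across and 70 mm tall, standing between board and stand; origin at its foot. Bystander: leave it.
Mind the look-alikes: they are no part of the job. Leave any white look-alike of the peg alone.

How it is judged (in metres and radians):
On the way, in this order (a step that is already met when the one before it is completed fails the run):
1. the peg is home in the bore: collar within 1 mm of the bar's top, upright (z of peg_collar in the frame of bore_mouth below 0.001 m and horizontal distance between peg_collar and bore_mouth below 0.003 m and angle between peg's own z axis and vertical below 0.1 rad), for 0.2 s.
2. held by the fingers, the home peg is pulled up against its catch for 0.7 s with about 8.5 to 17.5 N (the catch rises about 1 mm per 13 N) and stays in (z of catch in the frame of bore_mouth between -0.0167 and -0.0159 m and contact force between the fingers and peg above 5 N and z of peg_collar in the frame of bore_mouth between 0.0002 and 0.004 m and horizontal distance between peg_collar and bore_mouth below 0.003 m), for 0.7 s.
At the end, for the whole second after the job is handed in: the peg stands upright in the bore, collar within 1 mm of the bar's top and axis within 3 mm of the bore's, at rest and released (all of step 1 and linear speed of peg below 0.01 m/s and contact force between the fingers and peg below 0.1 N); the robot touches nothing.
It fails at once if the peg is pulled against its catch with more than about 18 N (the catch rises by more than 1.4 mm) (z of catch in the frame of bore_mouth above -0.01585 m).
It fails at once if a gouge in the stand is moved by more than 20 mm (distance of any of gouge_a_knob, gouge_b_knob from where it was at the start of the episode above 0.02 m).
It fails at once if the ink jar is moved by more than 20 mm (distance of ink_jar from where it was at the start of the episode above 0.02 m).
It also fails if it takes over 72 s, if anything falls off the work surface, if the arm or the gripper's body presses on something with over 40 N, if the wrist force passes 120 N, or if a joint passes its speed limit or range.

## Working session

There is one attempt and no reset: what is moved stays moved. The work goes in short steps, Python scripts to look and compute and a shell command to move; the robot and the scene stay as the last step left them, time stands still between calls to the robot, and variables do not carry over. Pictures are saved under pics/ and viewed, and the job is handed in when it is done.

```bash
ls; mkdir -p pics; python3 - <<'E'
from rig import status, viewer, job, manip
import cv2,numpy as np
print(status.get_state())
for n in("side","top"):
    p,d=viewer.read_camera(n); cv2.imwrite(f"pics/{n}0.png",p[:,:,::-1]); np.savez(f"pics/{n}0.npz",p=p,d=d)
    print(n,viewer.camera_model(n))
E
```

```text
pics
{'time': 0.0, 'joints': array([ 1.05201879e+00,  2.87204806e-01,  1.57815044e+00, -4.29787077e-06,
        1.27861449e+00, -1.50041764e-01]), 'joint_velocities': array([-1.01476715e-03,  1.80974687e-03,  2.06581943e-03, -9.05849481e-05,
        2.94875278e-04, -3.13323006e-03]), 'joint_torque': array([ 2.85296874e-04, -4.05986845e+01, -2.92623353e+01, -8.60488785e-05,
        5.80874184e-03,  1.07029376e-05]), 'tool_pos': array([242.99085326, 629.09788078, 248.93541186]), 'tool_rot': array([ 1.83324430e-01,  9.83051749e-01, -1.12337582e-03, -3.88149681e-04]), 'force': array([ 0.05110716,  0.98530903, -0.28826003]), 'wrist_torque': array([-0.02998181, -0.01588767,  0.00314367]), 'width': 85.52743724620531}
side {'fovy': 57.04256020459523, 'cx': 277.4982338352564, 'cy': 208.62943801148683, 'extrinsics': array([[-9.71385288e-01,  1.10133350e-01, -2.10431149e-01,
         3.18100751e+02],
       [-2.37380609e-01, -4.79340402e-01,  8.44916106e-01,
         8.43834917e+02],
       [-7.81471024e-03,  8.70691348e-01,  4.91767736e-01,
         4.98307265e+02],
       [ 0.00000000e+00,  0.00000000e+00,  0.00000000e+00,
         1.00000000e+00]])}
top {'fovy': 45.8243749865331, 'cx': 287.17812577348735, 'cy': 202.78941572492462, 'extrinsics': array([[ 4.93466424e-03,  9.92775678e-01, -1.19883707e-01,
         3.28362017e+02],
       [-9.99987762e-01,  4.94133979e-03, -2.41583201e-04,
         1.37347737e+02],
       [ 3.52548205e-04,  1.19883432e-01,  9.92787912e-01,
         1.37025919e+03],
       [ 0.00000000e+00,  0.00000000e+00,  0.00000000e+00,
         1.00000000e+00]])}
```

View pics/side0.png

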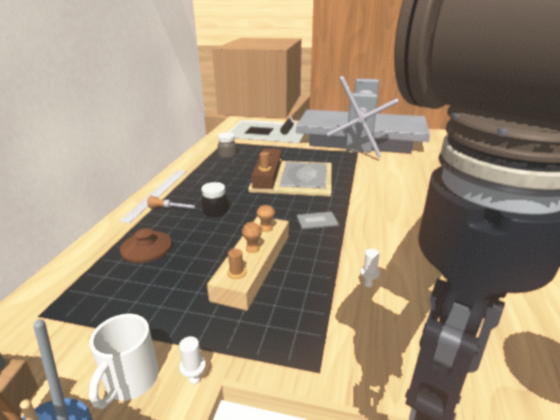

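View pics/top0.png

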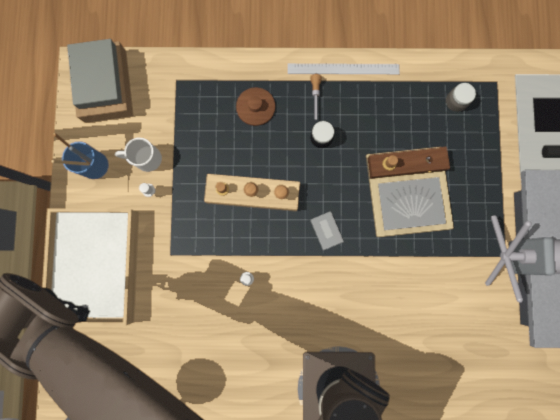

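The top view shows the peg at (222,188), gouges at (250,188) and (281,191), the bar with a fixed peg at (390,163) and the open bore near (430,160), and the jar at (322,132). The side view has the peg at (236,262). I'll enlarge the crops.

```bash
python3 - <<'E'
import cv2,numpy as np
t=cv2.imread("pics/top0.png"); s=cv2.imread("pics/side0.png")
cv2.imwrite("pics/z_bar.png",cv2.resize(t[135:245,355:465],None,fx=5.4,fy=5.4,interpolation=cv2.INTER_CUBIC))
cv2.imwrite("pics/z_st.png",cv2.resize(t[165:220,195:310],None,fx=6.9,fy=6.9,interpolation=cv2.INTER_CUBIC))
cv2.imwrite("pics/z_s.png",cv2.resize(s[130:310,200:340],None,fx=3.3,fy=3.3,interpolation=cv2.INTER_CUBIC))
E
```

```text
(no output)
```

View pics/z_bar.png

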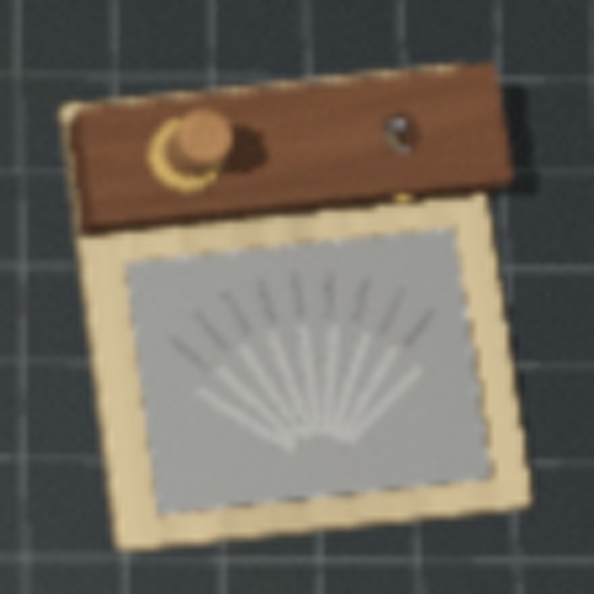

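View pics/z_st.png

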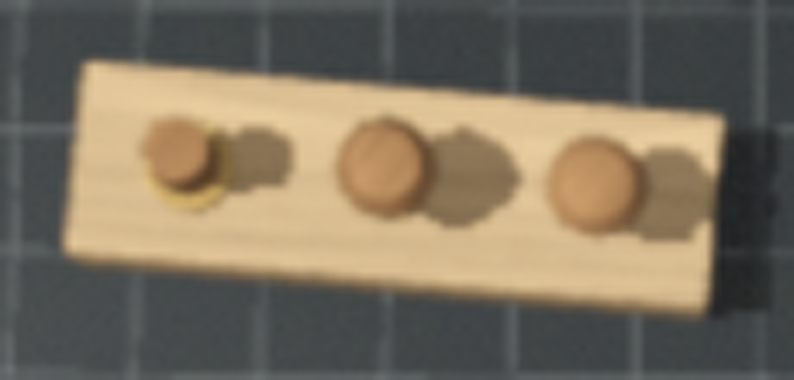

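View pics/z_s.png

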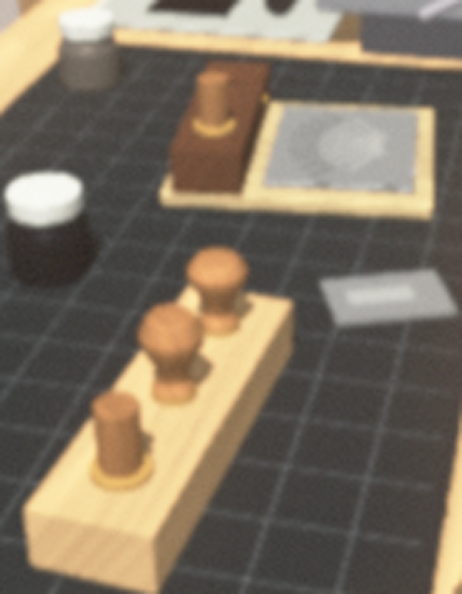

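```bash
cat > h.py <<'E'
import cv2,numpy as np
from rig import status, viewer, job, manip
def K(n):
    m=viewer.camera_model(n); return m,210/np.tan(np.radians(m['fovy']/2))
def ray(n,uv):
    m,f=K(n);E=m['extrinsics'];uv=np.atleast_2d(uv).astype(float)
    d=np.c_[(uv[:,0]-m['cx'])/f,-(uv[:,1]-m['cy'])/f,-np.ones(len(uv))]@E[:3,:3].T
    return E[:3,3],d
def plane(n,uv,z):
    o,d=ray(n,uv); return o+d*((z-o[2])/d[:,2])[:,None]
def proj(n,P):
    m,f=K(n);E=m['extrinsics'];q=(np.atleast_2d(P)-E[:3,3])@E[:3,:3]
    return np.c_[m['cx']+f*q[:,0]/-q[:,2],m['cy']+f*q[:,1]/q[:,2]]
def cloud(n,d):
    v,u=np.mgrid[0:420,0:560]; o,r=ray(n,np.c_[u.ravel(),v.ravel()])
    return (o+r*d.reshape(-1,1)).reshape(420,560,3)
E
python3 - <<'E'
from h import *
for n in("top","side"):
    z=np.load(f"pics/{n}0.npz");p,d=z['p'],z['d'];W=cloud(n,d);hsv=cv2.cvtColor(p,cv2.COLOR_RGB2HSV)
    if n=="top":
        for nm,r in(("mat",(210,250,350,365)),("bar",(157,162,405,420)),("stand",(195,200,225,280))):
            q=W[r[0]:r[1],r[2]:r[3]].reshape(-1,3);print(nm,np.percentile(q[:,2],[5,50,95]))
        # bar top
        reg=np.zeros(d.shape,bool);reg[135:185,355:465]=1
        H,S,V=hsv[...,0],hsv[...,1],hsv[...,2]
        m=(reg&((H<15)|(H>170))&(S>100)&(V<150)).astype(np.uint8)
        ct=max(cv2.findContours(m,0,2)[0],key=cv2.contourArea)[:,0,:]
        P=plane(n,ct,55)[:,:2].astype(np.float32);r=cv2.minAreaRect(P);print("bar",r,cv2.boxPoints(r))
        reg[:]=0;reg[165:220,195:310]=1
        m=(reg&(V>90)&(S>50)).astype(np.uint8);m=cv2.morphologyEx(m,3,np.ones((9,9)))
        ct=max(cv2.findContours(m,0,2)[0],key=cv2.contourArea)[:,0,:]
        P=plane(n,ct,43)[:,:2].astype(np.float32);r=cv2.minAreaRect(P);print("stand",r,cv2.boxPoints(r))
    # stats of heights
    g=(W[...,2]>80)&(W[...,2]<112)
    k,l,st,c=cv2.connectedComponentsWithStats(g.astype(np.uint8))
    for i in range(1,k):
        if st[i,4]>15 and st[i,4]<900: print(n,st[i],c[i],W[l==i].mean(0).round(1),W[l==i][:,2].max())
print(plane("top",[[222-.5+.0,187.5]],90), plane("top",[[429.1,159.6]],55))
E
```

```text
mat [-0.92896723  3.84724306  8.96631246]
bar [50.44235783 55.79209765 59.51676699]
stand [39.72032472 43.88862785 90.35677439]
bar ((600.0643310546875, -187.94618225097656), (64.19217681884766, 216.67555236816406), 5.9808735847473145) [[ 556.85455  -83.54242]
 [ 579.43134 -299.03854]
 [ 643.2741  -292.34995]
 [ 620.6973   -76.85382]]
stand ((518.1361694335938, 233.98861694335938), (254.46673583984375, 82.4435806274414), 85.3238525390625) [[466.67905 110.53931]
 [548.84827 103.81821]
 [569.59326 357.43793]
 [487.42407 364.15903]]
top [122 137  33  30 198] [138.76767677 151.17171717] [618.1 528.9  88.3] 97.69721629129322
top [ 71 141  28  34 257] [ 87.54863813 157.38910506] [598.5 658.5  98.7] 111.96998673899839
top [ 62 146  10  15  86] [ 66.40697674 153.59302326] [608.3 714.1  98.9] 111.84291966200817
top [387 155  11  12  95] [391.95789474 160.36842105] [ 594.4 -134.5   99.6] 108.63521734733877
top [ 85 157   7   5  17] [ 88.47058824 159.17647059] [594.  656.4  97.4] 111.76926105260486
top [ 73 161   7   4  19] [ 75.89473684 162.31578947] [586.2 690.1  94.2] 107.62067475912909
top 
[... 1827 characters left out ...]
893 211.83009709] [513.9 163.9  91.5] 98.8907017841396
side [242 222  20  18 280] [251.46071429 230.46071429] [520.  243.6  93.8] 103.23956131269199
side [228 249  15  13 157] [234.84713376 254.75796178] [527.9 319.1  88.4] 92.9121875579122
side [366 249  14   9  79] [372.10126582 252.64556962] [290.  246.8  81.1] 82.50969706057037
side [180 337  18  15 181] [188.4640884 343.7679558] [526.  516.7  81. ] 82.86772300422456
side [ 64 398  29  22 436] [ 76.60779817 409.68119266] [596.1 644.5 101. ] 111.9642512980709
side [ 34 400  23  20 318] [ 45.7672956  411.05660377] [627.7 653.7 101. ] 111.93493673317158
[[522.22625894 308.950339    90.        ]] [[ 606.32964453 -244.23079544   55.        ]]
```

```bash
python3 - <<'E'
from h import *
a=np.linspace(0,2*np.pi,60)
def circ(c,r,z): return np.c_[c[0]+r*np.cos(a),c[1]+r*np.sin(a),0*a+z]
u=np.array([-.1042,.9946]);v=np.array([.9946,.1042]);B=np.array([608.1,-245.9]);F=B+110*u;C=B+55*u
L=np.array([526.3,312.1])
S=8
def ov(n,img,box,curves,out):
    x0,y0,x1,y1=box;s=cv2.resize(img[y0:y1,x0:x1],None,fx=S,fy=S,interpolation=cv2.INTER_CUBIC)
    for c,col in curves:
        q=((proj(n,c)-[x0,y0]+.5)*S-.5)
        cv2.polylines(s,[np.round(q).astype(int)],True,col,1)
    cv2.imwrite(out,s)
rect=np.array([np.r_[C+i*30*v+j*105*u,55] for i,j in((1,1),(1,-1),(-1,-1),(-1,1))])
cb=[(circ(B,9.25,55),(0,255,0)),(circ(B,11.25,55),(255,255,0)),(circ(F,18,60),(0,255,0)),(circ(F,13,102),(255,0,255)),(rect,(0,255,255))]
cl=[(circ(L,18,48),(0,255,0)),(circ(L,13,90),(255,0,255))]
t=cv2.imread("pics/top0.png"); s=cv2.imread("pics/side0.png")
ov("top",t,(362,135,460,185),cb,"pics/o1.png")
ov("side",s,(240,140,300,200),cb,"pics/o2.png")
ov("top",t,(205,170,300,215),cl,"pics/o3.png")
ov("side",s,(205,235,265,300),cl,"pics/o4.png")
E
```

```text
(no output)
```

View pics/o1.png

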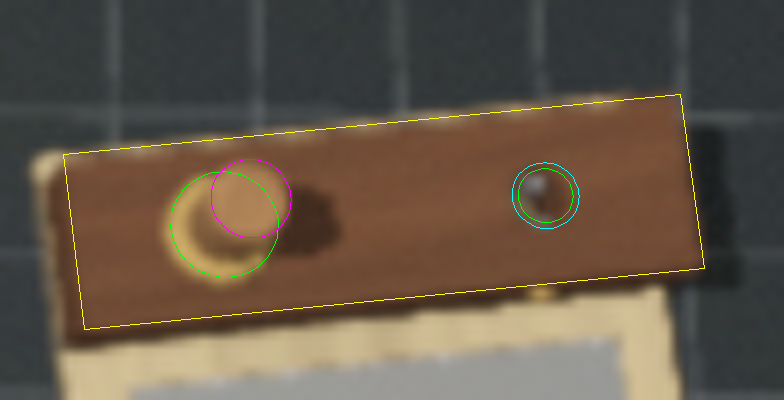

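View pics/o2.png

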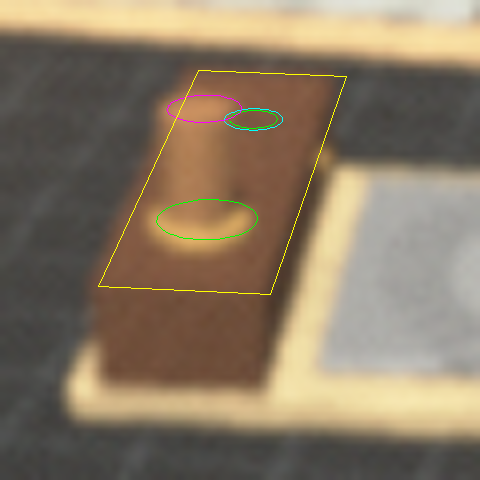

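View pics/o3.png

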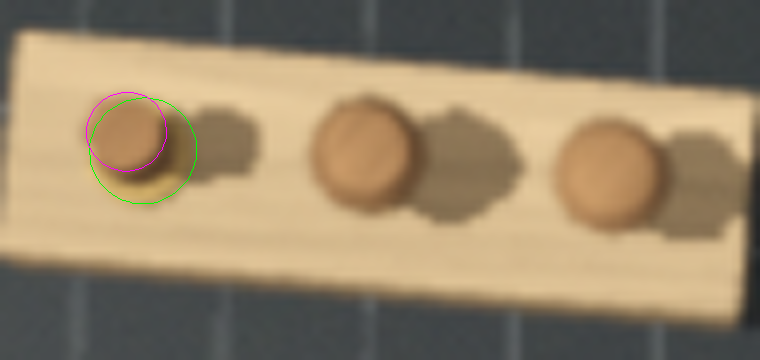

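View pics/o4.png

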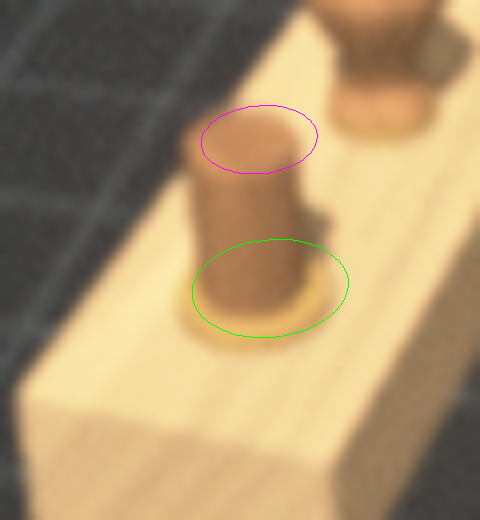

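```bash
cat >> h.py <<'E'
from scipy.spatial.transform import Rotation as R
def rel(target,yawjaw=None):
    s=status.get_state();r=R.from_quat(s['tool_rot']);
    sh=r.inv().apply(np.array(target)-s['tool_pos'])/10
    out=[sh.round(3)]
    if yawjaw is not None:
        y=np.radians(yawjaw);Y=np.array([np.cos(y),np.sin(y),0]);Z=np.array([0,0,-1.]);X=np.cross(Y,Z)
        t=R.from_matrix(np.c_[X,Y,Z]);out.append((r.inv()*t).as_rotvec().round(4))
    return out
def say():
    s=status.get_state();M=R.from_quat(s['tool_rot']).as_matrix()
    print("t",round(s['time'],2),"pos",s['tool_pos'].round(2),"jaw deg",np.degrees(np.arctan2(M[1,1],M[0,1])).round(2),"z",M[:,2].round(4),"F",s['force'].round(2),"w",round(s['width'],2))
E
python3 -c "
from h import *
print(rel([526.5,312.5,170],-4.7),rel([526.5,312.5,170],175.3))"
```

```text
[array([-37.859, -19.299,   7.934]), array([-2.1000e-03,  1.1000e-03,  1.2841e+00])] [array([-37.859, -19.299,   7.934]), array([-1.2000e-03, -2.2000e-03, -1.8575e+00])]
```

```bash
python3 -m jog '{"xyz":[[-3.8,-1.9,0.8],[-7.6,-3.9,1.6],[-11.4,-5.8,2.4],[-15.1,-7.7,3.2],[-18.9,-9.7,4.0],[-22.7,-11.6,4.8],[-26.5,-13.5,5.6],[-30.3,-15.4,6.4],[-34.1,-17.4,7.2],[-37.86,-19.3,7.93]],"rotation":[[0,0,0.128],[0,0,0.257],[0,0,0.385],[0,0,0.514],[0,0,0.642],[0,0,0.77],[0,0,0.899],[0,0,1.027],[0,0,1.156],[0,0,1.284]]}' 1
python3 -m jog '{"xyz":[[0,0,0],[0,0,0],[0,0,0]],"rotation":[[0,0,0],[0,0,0],[0,0,0]]}'
python3 - <<'E'
from h import *
for n in("side","top"):
    p,d=viewer.read_camera(n); cv2.imwrite(f"pics/{n}1.png",p[:,:,::-1]); np.savez(f"pics/{n}1.npz",p=p,d=d)
s=cv2.imread("pics/side1.png");cv2.imwrite("pics/side1z.png",cv2.resize(s[120:320,150:400],None,fx=3,fy=3,interpolation=2))
say();print(rel([526.5,312.5,170],-4.7))
E
```

```text
time: 1.35
tool_pos: [527.3, 311.8, 170.1]
tool_rot: [0.737, 0.676, -0.001, -0.0]
force: [0.2, 0.4, -0.6]
width: 85.4
time: 1.72
tool_pos: [526.1, 314.1, 171.2]
tool_rot: [0.735, 0.678, 0.0, -0.0]
force: [-0.2, 0.3, 0.2]
width: 85.4
t 1.82 pos [526.21 314.07 171.27] jaw deg -4.59 z [ 2.e-04  2.e-04 -1.e+00] F [-0.28  0.6   0.86] w 85.62
[array([-0.154,  0.041,  0.127]), array([ 0.0002, -0.0002,  0.0019])]
```

View pics/side1z.png

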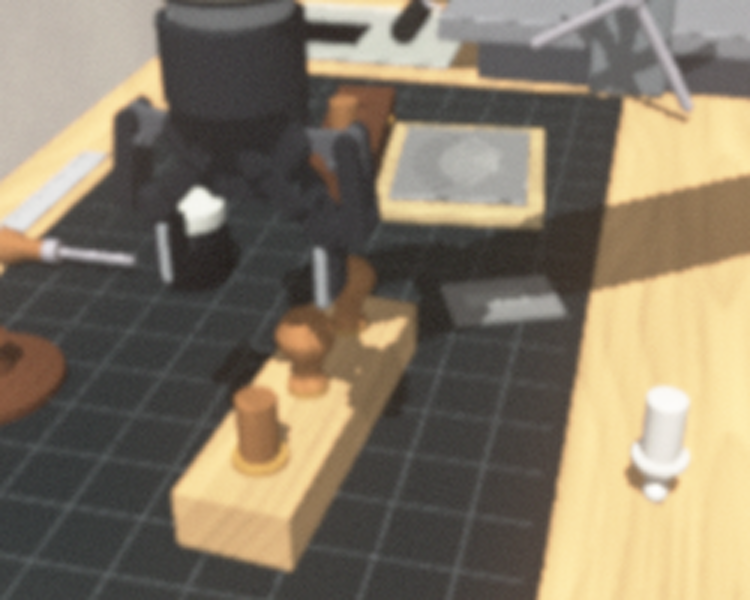

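View pics/top1.png

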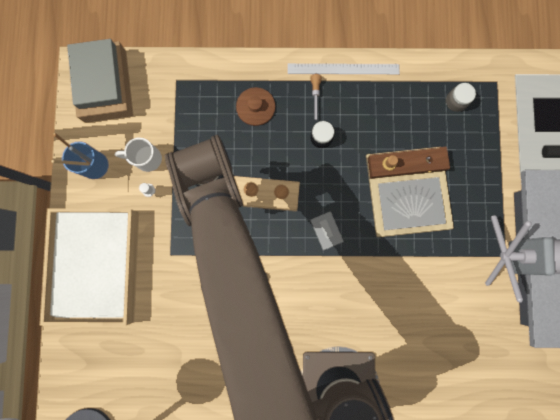

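Side view: the two pad edges are visible as light strips, with bottoms at crop (168,283) and (325,308). The peg is below at (256,420). I'll compare the pads with where the kinematics puts them.

```bash
python3 - <<'E'
from h import *
s=status.get_state();M=R.from_quat(s['tool_rot']).as_matrix()
p=cv2.imread("pics/side1.png")
cv2.imwrite("pics/side1zz.png",cv2.resize(p[180:240,190:270],None,fx=9,fy=9,interpolation=2))
xs=1 if M[1,0]>0 else -1
for back in(13,8):
  for sx in(11,-11):
    for sy in(-1,1):
        P=s['tool_pos']+M@np.array([xs*sx,sy*s['width']/2,19-back])
        print(back,sx,sy,P.round(1),proj("side",P).round(1),"zoom",((proj("side",P)-[190,180]+.5)*9).round(0))
E
```

```text
13 11 -1 [484.4 328.5 165.3] [[255.2 223.6]] zoom [[591. 397.]]
13 11 1 [569.8 321.6 165.3] [[208.3 215.6]] zoom [[169. 325.]]
13 -11 -1 [482.7 306.5 165.3] [[259.9 217.1]] zoom [[634. 338.]]
13 -11 1 [568.  299.7 165.3] [[214.1 209.6]] zoom [[221. 270.]]
8 11 -1 [484.4 328.5 160.3] [[255.3 226.2]] zoom [[592. 420.]]
8 11 1 [569.8 321.6 160.3] [[208.5 218.2]] zoom [[171. 348.]]
8 -11 -1 [482.7 306.5 160.3] [[260.  219.6]] zoom [[634. 361.]]
8 -11 1 [568.  299.7 160.3] [[214.3 212. ]] zoom [[223. 293.]]
```

View pics/side1zz.png

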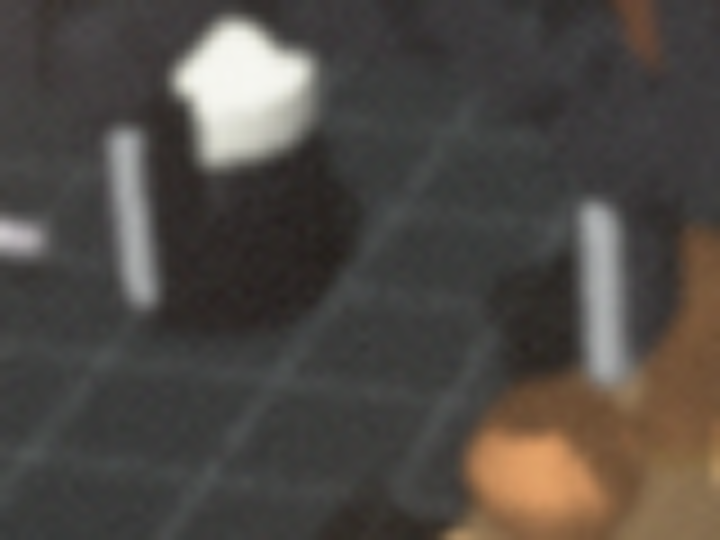

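```bash
python3 -c "
from h import *
print(rel([527.2,313,71],-4.7))"
```

```text
[array([-0.101,  0.105, 10.027]), array([ 0.0002, -0.0002,  0.0019])]
```

```bash
python3 -m jog '{"xyz":[[-0.1,0.1,1.5],[-0.1,0.1,3.5],[-0.1,0.1,5.5],[-0.1,0.1,7],[-0.1,0.1,8.5],[-0.1,0.1,9.5],[-0.1,0.1,10.0],[-0.1,0.1,10.0],[-0.1,0.1,10.0]],"rotation":[[0,0,0],[0,0,0],[0,0,0],[0,0,0],[0,0,0],[0,0,0],[0,0,0],[0,0,0],[0,0,0]]}'
python3 - <<'E'
from h import *
n="side";p,d=viewer.read_camera(n); cv2.imwrite(f"pics/{n}2.png",p[:,:,::-1])
s=cv2.imread("pics/side2.png");cv2.imwrite("pics/side2z.png",cv2.resize(s[200:310,180:290],None,fx=5.4,fy=5.4,interpolation=2))
say()
E
```

```text
time: 2.95
tool_pos: [528.3, 312.2, 71.8]
tool_rot: [0.735, 0.678, 0.001, 0.0]
force: [0.4, 0.6, -0.7]
width: 85.8
t 3.0 pos [528.28 312.24  71.84] jaw deg -4.7 z [ 1.4e-03  5.0e-04 -1.0e+00] F [-0.22 -0.23 -0.84] w 85.51
```

View pics/side2z.png

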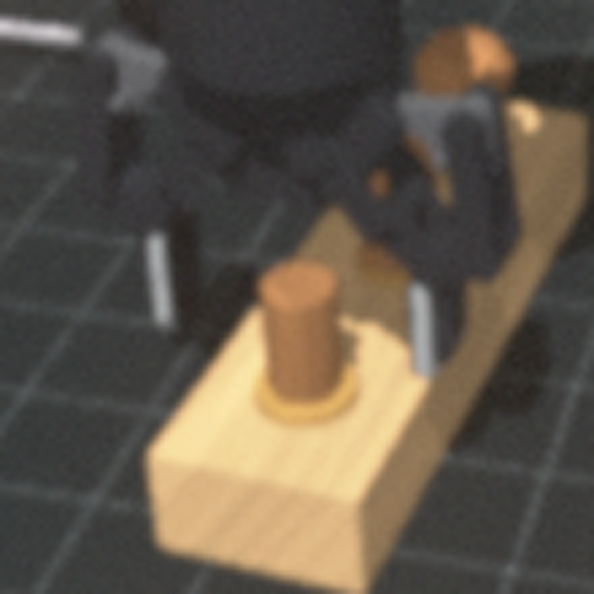

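Pads straddle the peg: inner edges are at zoom x 170 and 416, and the head axis is at 300, so it's close to centred. Closing now.

```bash
python3 -m jog '{"xyz":[[0.2,-0.1,0],[0.2,-0.1,0]],"rotation":[[0,0,0],[0,0,0]]}'
python3 -m jog '{"xyz":[[0,0,0],[0,0,0],[0,0,0],[0,0,0],[0,0,0],[0,0,0]],"rotation":[[0,0,0],[0,0,0],[0,0,0],[0,0,0],[0,0,0],[0,0,0]]}' 0.2
python3 - <<'E'
from h import *
n="side";p,d=viewer.read_camera(n); cv2.imwrite(f"pics/{n}3.png",p[:,:,::-1])
s=cv2.imread("pics/side3.png");cv2.imwrite("pics/side3z.png",cv2.resize(s[200:310,180:290],None,fx=5.4,fy=5.4,interpolation=2))
say()
E
```

```text
time: 3.25
tool_pos: [527.0, 314.3, 71.3]
tool_rot: [0.735, 0.678, 0.0, 0.0]
force: [0.8, 0.3, -0.7]
width: 85.6
time: 4.0
tool_pos: [527.2, 314.1, 71.2]
tool_rot: [0.736, 0.678, 0.0, 0.0]
force: [0.1, -0.0, 1.9]
width: 24.6
t 4.05 pos [527.14 314.14  71.2 ] jaw deg -4.7 z [ 4.e-04  1.e-04 -1.e+00] F [ 0.77 -0.38  1.87] w 24.76
```

View pics/side3z.png

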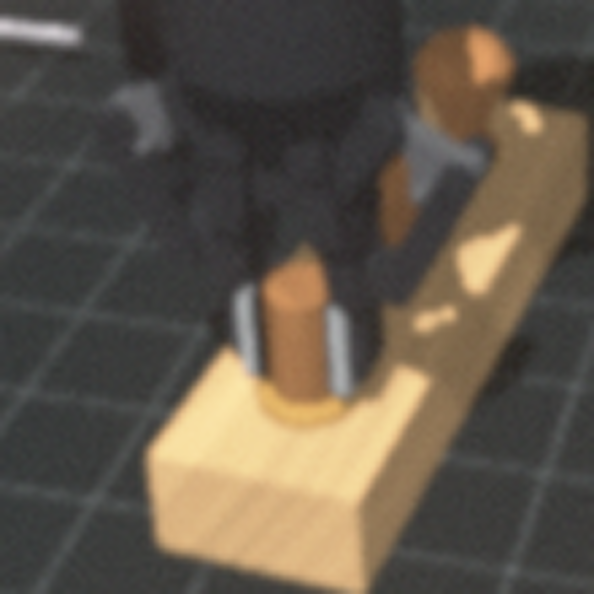

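Fingers have closed on the head, with pad strips at zoom x 250 and 340 on either side of it and the collar below them. Width is 24.7 mm. Lifting.

```bash
python3 -m jog '{"xyz":[[0,0,-0.5],[0,0,-1.5],[0,0,-3],[0,0,-5],[0,0,-7],[0,0,-9],[0,0,-9],[0,0,-9]],"rotation":[[0,0,0],[0,0,0],[0,0,0],[0,0,0],[0,0,0],[0,0,0],[0,0,0],[0,0,0]]}'
python3 - <<'E'
from h import *
n="side";p,d=viewer.read_camera(n); cv2.imwrite(f"pics/{n}4.png",p[:,:,::-1])
s=cv2.imread("pics/side4.png");cv2.imwrite("pics/side4z.png",cv2.resize(s[150:260,180:290],None,fx=5.4,fy=5.4,interpolation=2))
say()
print(rel([607,-244.5,162]))
E
```

```text
time: 5.05
tool_pos: [526.6, 314.0, 160.7]
tool_rot: [0.736, 0.678, -0.0, -0.0]
force: [0.5, -0.1, -1.3]
width: 24.5
t 5.1 pos [526.31 313.84 160.05] jaw deg -4.7 z [-1.8e-03 -7.0e-04 -1.0e+00] F [-0.85 -0.13 -0.55] w 24.61
[array([-54.985,  12.618,  -0.171])]
```

View pics/side4z.png

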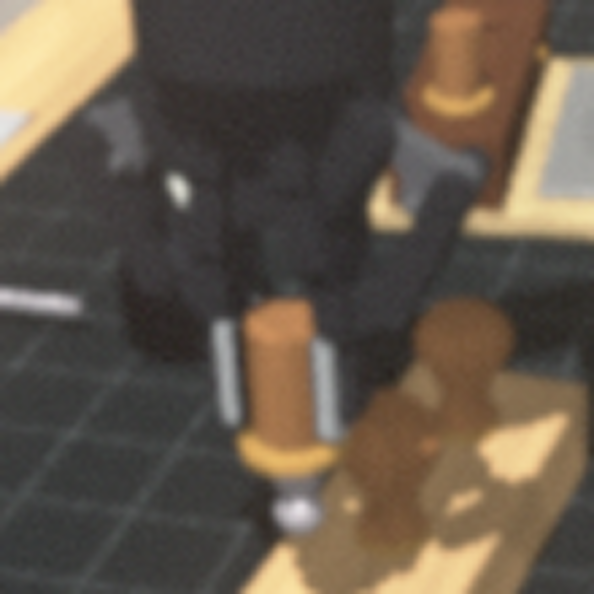

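Peg is lifted and hangs upright, with its collar at (287,455) and ball at (297,513) in the zoom. I'll zoom in to estimate its offset in the tool.

```bash
python3 -m jog '{"xyz":[[0,0,-2],[0,0,-4],[0,0,-4],[0,0,-4]],"rotation":[[0,0,0],[0,0,0],[0,0,0],[0,0,0]]}'
python3 - <<'E'
from h import *
n="side";p,d=viewer.read_camera(n); cv2.imwrite(f"pics/{n}5.png",p[:,:,::-1]);np.savez("pics/side5.npz",p=p,d=d)
say()
S=12;x0,y0,x1,y1=208,165,258,215
s=status.get_state();M=R.from_quat(s['tool_rot']).as_matrix()
im=cv2.resize(p[y0:y1,x0:x1,::-1],None,fx=S,fy=S,interpolation=2)
W=cloud(n,d)
for back in(0,):
  for sx in(11,-11):
    for sy in(-1,1):
      for b in (-12,19):
        P=s['tool_pos']+M@np.array([sx,sy*12.5,b]);q=((proj(n,P)-[x0,y0]+.5)*S).astype(int)[0];print(sx,sy,b,q);cv2.circle(im,tuple(map(int,q)),3,(0,255,0) if sx>0 else (0,0,255),-1)
P=s['tool_pos']+M@np.array([0,0,0]);a=np.linspace(0,6.3,60)
for r,z in((13,-21),(13,21),(18,21),(18,26)):
    c=np.array([s['tool_pos']+M@np.array([r*np.cos(t),r*np.sin(t),z]) for t in a])
    cv2.polylines(im,[((proj(n,c)-[x0,y0]+.5)*S).astype(int)],True,(255,0,255),1)
cv2.imwrite("pics/side5z.png",im)
E
```

```text
time: 5.6
tool_pos: [527.0, 314.1, 201.3]
tool_rot: [0.735, 0.678, 0.0, 0.0]
force: [0.8, -0.6, -1.1]
width: 24.8
t 5.65 pos [526.63 313.99 200.63] jaw deg -4.7 z [-7.e-04 -3.e-04 -1.e+00] F [ 0.54  0.39 -0.67] w 24.71
11 -1 -12 [344 370]
11 -1 19 [358 571]
11 1 -12 [174 345]
11 1 19 [192 544]
-11 -1 -12 [409 300]
-11 -1 19 [421 497]
-11 1 -12 [243 276]
-11 1 19 [258 471]
```

View pics/side5z.png

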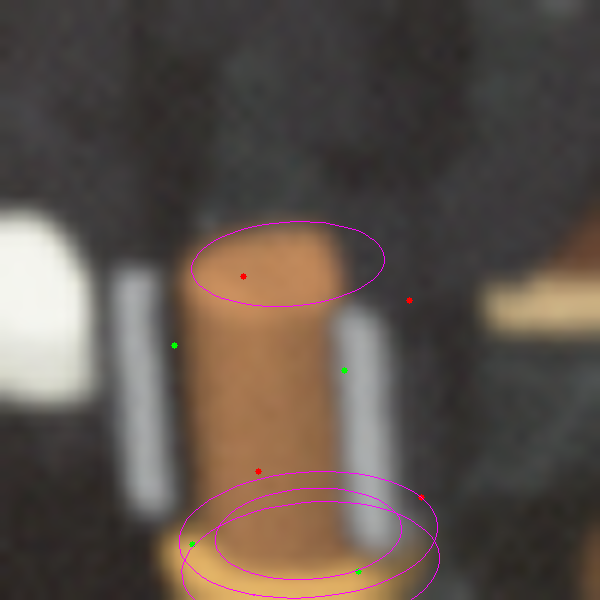

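```bash
python3 -c "
from h import *
print(rel([607,-245.5,195],-4.7))"
```

```text
[array([-55.102,  12.593,   0.575]), array([-0.0007,  0.0004,  0.    ])]
```

```bash
python3 -m jog '{"xyz":[[-4,1,0],[-9.5,2.2,0],[-15,3.5,0],[-21,4.8,0],[-27,6.2,0],[-33,7.5,0.1],[-39,8.9,0.2],[-45,10.3,0.3],[-50.5,11.5,0.5],[-55.1,12.6,0.6]],"rotation":[[0,0,0],[0,0,0],[0,0,0],[0,0,0],[0,0,0],[0,0,0],[0,0,0],[0,0,0],[0,0,0],[0,0,0]]}'
python3 -m jog '{"xyz":[[0,0,1.5],[0,0,3],[0,0,5],[0,0,6.4],[0,0,7.2],[0,0,7.2],[0,0,7.2]],"rotation":[[0,0,0],[0,0,0],[0,0,0],[0,0,0],[0,0,0],[0,0,0],[0,0,0]]}'
cat > look.py <<'E'
from h import *
import sys
k=sys.argv[1];box=list(map(int,sys.argv[2:6]));S=int(sys.argv[6])
n="side";p,d=viewer.read_camera(n);np.savez(f"pics/side{k}.npz",p=p,d=d)
x0,y0,x1,y1=box
cv2.imwrite(f"pics/side{k}z.png",cv2.resize(p[y0:y1,x0:x1,::-1],None,fx=S,fy=S,interpolation=2));say()
E
python3 look.py 6 225 110 315 195 8
```

```text
time: 6.9
tool_pos: [606.8, -247.5, 193.7]
tool_rot: [0.736, 0.677, -0.0, -0.001]
force: [0.3, 0.3, -1.3]
width: 24.7
time: 7.78
tool_pos: [607.9, -245.5, 123.9]
tool_rot: [0.735, 0.678, 0.0, 0.001]
force: [0.5, -0.7, 1.2]
width: 24.7
t 7.83 pos [ 607.98 -245.65  124.08] jaw deg -4.69 z [ 0.0016 -0.001  -1.    ] F [-0.52  0.1  -0.4 ] w 24.43
```

View pics/side6z.png

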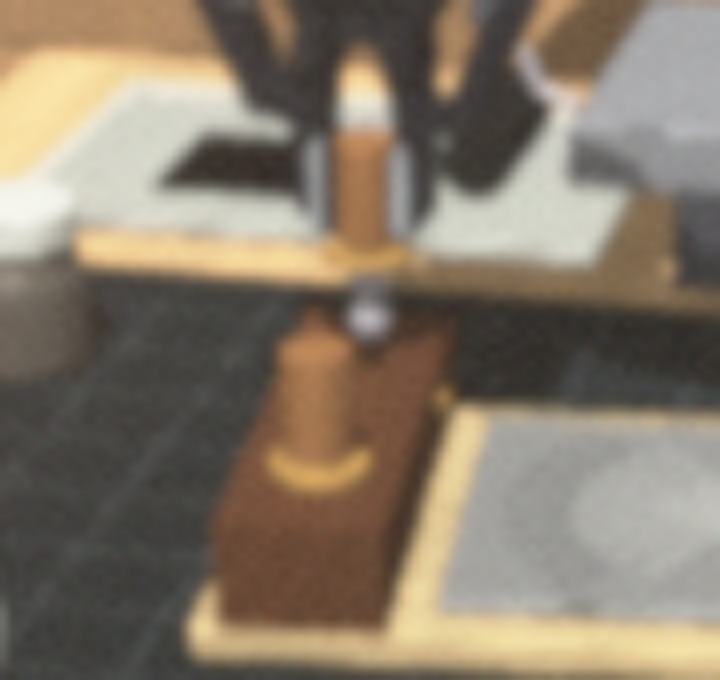

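```bash
python3 - <<'E'
from h import *
u=np.array([-.1042,.9946]);B=np.array([607,-243.5]);F=B+110*u
T=status.get_state()['tool_pos'];zc=T[2]-28.2
def z(P): return ((proj("side",P)-[225,110]+.5)*8).round(1)
print("fixed collar mid z57.5",z(np.r_[F,57.5]),"top",z(np.r_[F,102]))
for dy in(0,2,4): print(dy,"held collar",z([T[0],T[1]+dy,zc+2.5]),"ball",z([T[0],T[1]+dy,zc-25]))
print("d/dx",z([T[0]+10,T[1],zc])-z([T[0],T[1],zc]))
E
```

```text
fixed collar mid z57.5 [[328.8 468.8]] top [[325.9 351.3]]
0 held collar [[371.9 252.7]] ball [[373.1 320.9]]
2 held collar [[370.6 254.4]] ball [[371.8 322.7]]
4 held collar [[369.3 256.1]] ball [[370.5 324.5]]
d/dx [[-25.3  -1.9]]
```

```bash
python3 -m jog '{"xyz":[[0.05,0.08,0.2],[0.05,0.08,0.4],[0.05,0.08,0.5],[0.05,0.08,0.6],[0.05,0.08,0.6]],"rotation":[[0,0,0],[0,0,0],[0,0,0],[0,0,0],[0,0,0]]}'
python3 -c "from h import *;say()"
python3 -m jog '{"xyz":[[0,0,0.1],[0,0,0.2],[0,0,0.3],[0,0,0.3]],"rotation":[[0,0,0],[0,0,0],[0,0,0],[0,0,0]]}'
python3 -c "from h import *;say()"
```

```text
time: 8.45
tool_pos: [608.2, -244.9, 116.9]
tool_rot: [0.736, 0.678, -0.0, -0.0]
force: [-0.6, 0.4, 0.1]
width: 24.9
t 8.45 pos [ 608.17 -244.88  116.86] jaw deg -4.7 z [-2.e-04  1.e-04 -1.e+00] F [-0.59  0.44  0.14] w 24.85
time: 8.95
tool_pos: [608.2, -244.9, 113.9]
tool_rot: [0.735, 0.678, -0.0, -0.0]
force: [0.0, -0.4, -1.4]
width: 24.7
t 8.95 pos [ 608.16 -244.88  113.87] jaw deg -4.7 z [-3.e-04  1.e-04 -1.e+00] F [ 0.05 -0.42 -1.4 ] w 24.71
```

```bash
python3 -m jog '{"xyz":[[0,0,0.1],[0,0,0.2],[0,0,0.3],[0,0,0.3]],"rotation":[[0,0,0],[0,0,0],[0,0,0],[0,0,0]]}'
python3 -c "from h import *;say()"
python3 -m jog '{"xyz":[[0,0,0.1],[0,0,0.2],[0,0,0.3],[0,0,0.3]],"rotation":[[0,0,0],[0,0,0],[0,0,0],[0,0,0]]}'
python3 look.py 7 225 110 315 195 8
```

```text
time: 9.45
tool_pos: [608.3, -244.9, 111.0]
tool_rot: [0.735, 0.678, 0.0, 0.0]
force: [0.3, -0.2, -0.1]
width: 24.7
t 9.45 pos [ 608.28 -244.91  110.96] jaw deg -4.7 z [ 1.e-04  1.e-04 -1.e+00] F [ 0.32 -0.21 -0.06] w 24.7
time: 9.95
tool_pos: [608.7, -244.9, 108.2]
tool_rot: [0.736, 0.677, 0.0, 0.001]
force: [2.2, 0.7, -0.8]
width: 24.8
t 10.0 pos [ 608.67 -244.94  108.18] jaw deg -4.7 z [ 1.3e-03 -2.0e-04 -1.0e+00] F [ 2.15 -0.07 -0.19] w 24.54
```

View pics/side7z.png

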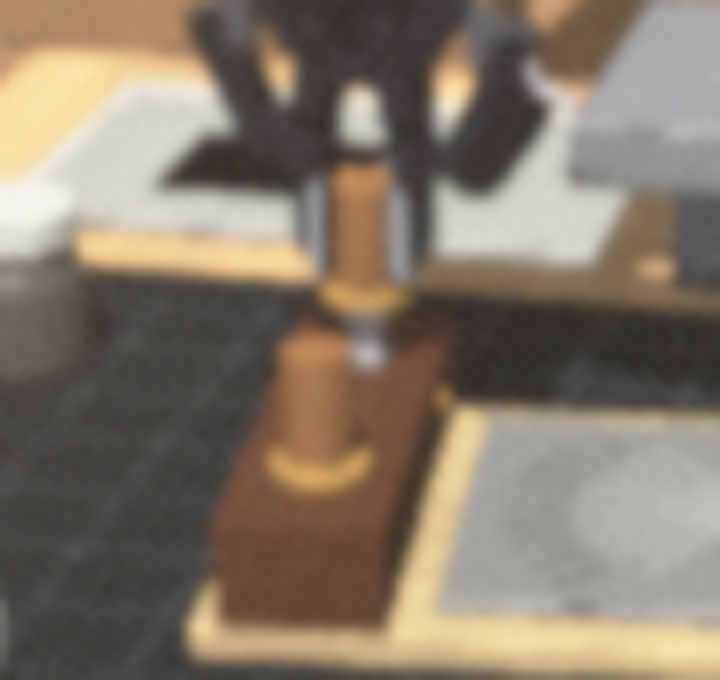

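Ball is now partly hidden in the bar at about (370,352), with no vertical force and +2 N in x, so it is entering the bore and touching the wall on one side. I'll nudge +x and continue.

```bash
python3 -m jog '{"xyz":[[0,0.06,0],[0,0.06,0.1],[0,0.06,0.2],[0,0.06,0.3],[0,0.06,0.3]],"rotation":[[0,0,0],[0,0,0],[0,0,0],[0,0,0],[0,0,0]]}'
python3 -c "from h import *;say()"
python3 -m jog '{"xyz":[[0,0,0.1],[0,0,0.2],[0,0,0.3],[0,0,0.3]],"rotation":[[0,0,0],[0,0,0],[0,0,0],[0,0,0]]}'
python3 look.py 8 225 110 315 195 8
```

```text
time: 10.62
tool_pos: [608.8, -244.9, 104.8]
tool_rot: [0.735, 0.678, 0.0, -0.0]
force: [2.7, 0.1, -0.1]
width: 24.7
t 10.62 pos [ 608.81 -244.92  104.81] jaw deg -4.7 z [-0.e+00  1.e-04 -1.e+00] F [ 2.7   0.08 -0.08] w 24.68
time: 11.12
tool_pos: [608.8, -245.0, 101.8]
tool_rot: [0.735, 0.678, 0.0, -0.0]
force: [1.1, 0.9, -0.4]
width: 24.7
t 11.18 pos [ 608.81 -244.96  101.85] jaw deg -4.7 z [-0.  0. -1.] F [ 0.53  0.66 -0.31] w 25.13
```

View pics/side8z.png

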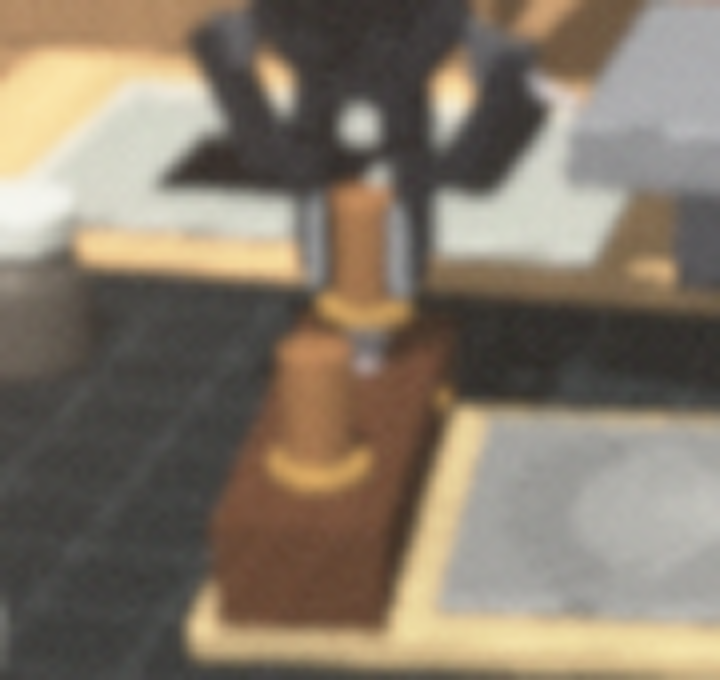

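The ball is entering the bore as expected, at about (368,362). On to the catch.

```bash
python3 -m jog '{"xyz":[[0,0,0.1],[0,0,0.2],[0,0,0.3],[0,0,0.4],[0,0,0.4]],"rotation":[[0,0,0],[0,0,0],[0,0,0],[0,0,0],[0,0,0]]}'
python3 -c "from h import *;say()"
python3 -m jog '{"xyz":[[0,0,0.1],[0,0,0.2],[0,0,0.3],[0,0,0.3]],"rotation":[[0,0,0],[0,0,0],[0,0,0],[0,0,0]]}'
python3 -c "from h import *;say()"
python3 -m jog '{"xyz":[[0,0,0.1],[0,0,0.2],[0,0,0.3],[0,0,0.3]],"rotation":[[0,0,0],[0,0,0],[0,0,0],[0,0,0]]}'
python3 look.py 9 225 110 315 195 8
```

```text
time: 11.8
tool_pos: [608.9, -245.0, 98.1]
tool_rot: [0.736, 0.678, 0.0, 0.0]
force: [2.4, 0.4, 1.0]
width: 24.6
t 11.8 pos [ 608.86 -245.01   98.1 ] jaw deg -4.7 z [ 1.e-04 -0.e+00 -1.e+00] F [2.4  0.42 1.01] w 24.6
time: 12.3
tool_pos: [609.5, -245.5, 96.7]
tool_rot: [0.735, 0.678, 0.0, 0.001]
force: [-0.5, 1.2, 6.0]
width: 24.9
t 12.3 pos [ 609.49 -245.49   96.69] jaw deg -4.69 z [ 0.0015 -0.0012 -1.    ] F [-0.51  1.21  6.04] w 24.88
time: 12.8
tool_pos: [610.5, -245.9, 95.4]
tool_rot: [0.735, 0.678, 0.001, 0.002]
force: [-0.3, 1.5, 10.6]
width: 24.9
t 12.85 pos [ 610.48 -245.89   95.43] jaw deg -4.69 z [ 0.0039 -0.0023 -1.    ] F [0.04 1.83 9.64] w 24.65
```

View pics/side9z.png

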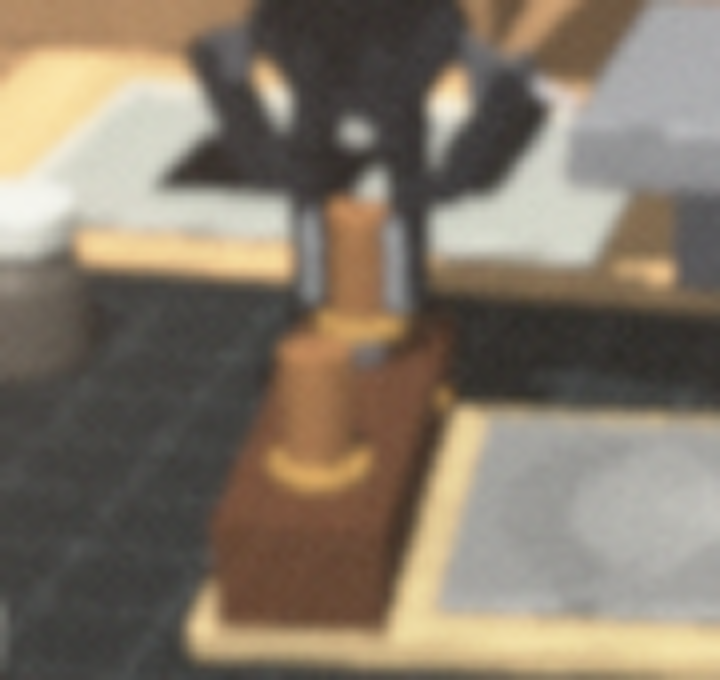

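Collar is about 12 mm proud with the push rising (10 N), as the catch should behave. Pressing on.

```bash
python3 -m jog '{"xyz":[[0,0,0.1],[0,0,0.2],[0,0,0.3],[0,0,0.3]],"rotation":[[0,0,0],[0,0,0],[0,0,0],[0,0,0]]}'
python3 -c "from h import *;say()"
python3 -m jog '{"xyz":[[0,0,0.1],[0,0,0.2],[0,0,0.3],[0,0,0.3]],"rotation":[[0,0,0],[0,0,0],[0,0,0],[0,0,0]]}'
python3 -c "from h import *;say()"
python3 -m jog '{"xyz":[[0,0,0.1],[0,0,0.2],[0,0,0.3],[0,0,0.3]],"rotation":[[0,0,0],[0,0,0],[0,0,0],[0,0,0]]}'
python3 -c "from h import *;say()"
```

```text
time: 13.35
tool_pos: [610.7, -245.8, 93.2]
tool_rot: [0.735, 0.678, 0.001, 0.002]
force: [-0.6, 2.5, 12.9]
width: 25.0
t 13.35 pos [ 610.67 -245.8    93.22] jaw deg -4.69 z [ 0.0041 -0.0022 -1.    ] F [-0.63  2.52 12.85] w 25.02
time: 13.85
tool_pos: [608.8, -244.9, 84.9]
tool_rot: [0.736, 0.677, 0.0, 0.0]
force: [5.1, -0.6, -4.7]
width: 24.6
t 13.85 pos [ 608.83 -244.87   84.94] jaw deg -4.71 z [ 1.e-03 -1.e-04 -1.e+00] F [ 5.06 -0.57 -4.73] w 24.58
time: 14.35
tool_pos: [608.9, -244.9, 83.3]
tool_rot: [0.735, 0.678, 0.0, -0.0]
force: [3.1, 1.2, -0.1]
width: 24.5
t 14.35 pos [ 608.91 -244.94   83.26] jaw deg -4.7 z [ 0.e+00  1.e-04 -1.e+00] F [ 3.08  1.25 -0.13] w 24.53
```

```bash
python3 -m jog '{"xyz":[[0,0.05,0.1],[0,0.08,0.2],[0,0.08,0.2],[0,0.08,0.2]],"rotation":[[0,0,0],[0,0,0],[0,0,0],[0,0,0]]}'
python3 look.py 10 225 110 315 195 8
```

```text
time: 14.85
tool_pos: [609.1, -244.9, 83.2]
tool_rot: [0.735, 0.678, -0.001, -0.001]
force: [-3.5, 3.6, 10.2]
width: 24.8
t 14.9 pos [ 609.06 -244.95   83.2 ] jaw deg -4.68 z [-2.7e-03  7.0e-04 -1.0e+00] F [-3.39  2.81 10.44] w 24.71
```

View pics/side10z.png

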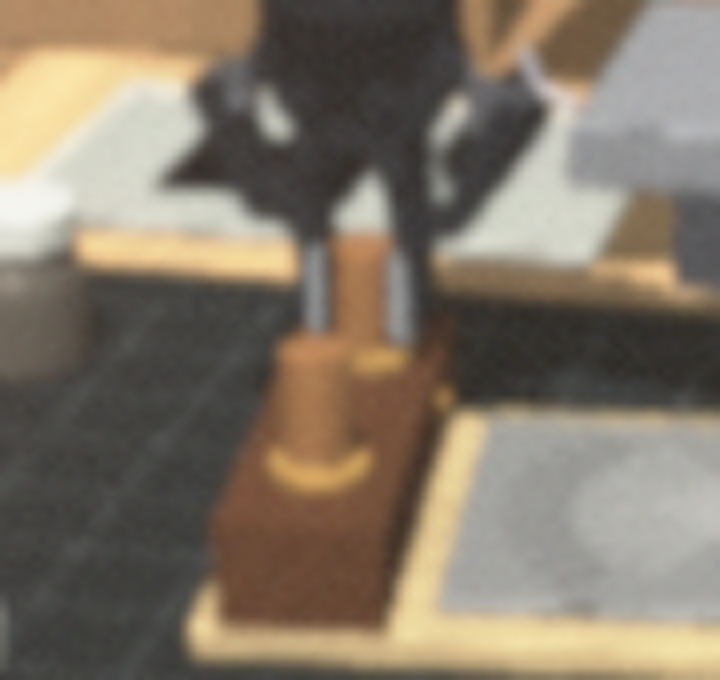

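Collar is flush: the TCP stayed at 83.2 under 10 N of push and the collar lies on the bar at (380,360). Easing off and pulling gently.

```bash
python3 -m jog '{"xyz":[[0,-0.02,-0.1],[0,-0.04,-0.2],[0,-0.04,-0.2],[0,-0.04,-0.2]],"rotation":[[0,0,0],[0,0,0],[0,0,0],[0,0,0]]}'
python3 -c "from h import *;say()"
python3 -m jog '{"xyz":[[0,0,-0.05],[0,0,-0.1],[0,0,-0.1],[0,0,-0.1]],"rotation":[[0,0,0],[0,0,0],[0,0,0],[0,0,0]]}'
python3 -c "from h import *;say()"
```

```text
time: 15.4
tool_pos: [609.0, -245.0, 83.2]
tool_rot: [0.735, 0.678, -0.0, -0.0]
force: [-0.8, 1.6, 4.5]
width: 24.8
t 15.4 pos [ 608.99 -244.96   83.22] jaw deg -4.7 z [-1.e-03  4.e-04 -1.e+00] F [-0.84  1.64  4.54] w 24.81
time: 15.9
tool_pos: [609.0, -245.0, 83.3]
tool_rot: [0.735, 0.678, -0.0, -0.0]
force: [1.4, 0.2, -1.4]
width: 24.5
t 15.9 pos [ 609.01 -245.01   83.31] jaw deg -4.7 z [-5.e-04  1.e-04 -1.e+00] F [ 1.44  0.23 -1.41] w 24.49
```

```bash
python3 -m jog '{"xyz":[[0,0,-0.04],[0,0,-0.08],[0,0,-0.08],[0,0,-0.08]],"rotation":[[0,0,0],[0,0,0],[0,0,0],[0,0,0]]}'
python3 -c "from h import *;say()"
python3 -m jog '{"xyz":[[0,0,-0.03],[0,0,-0.06],[0,0,-0.06],[0,0,-0.06]],"rotation":[[0,0,0],[0,0,0],[0,0,0],[0,0,0]]}'
python3 -c "from h import *;say()"
```

```text
time: 16.4
tool_pos: [609.0, -244.9, 84.2]
tool_rot: [0.735, 0.678, -0.0, -0.0]
force: [1.7, 0.7, -4.5]
width: 24.8
t 16.4 pos [ 608.96 -244.9    84.2 ] jaw deg -4.7 z [-6.e-04  3.e-04 -1.e+00] F [ 1.65  0.67 -4.49] w 24.76
time: 16.9
tool_pos: [608.9, -244.8, 84.8]
tool_rot: [0.736, 0.678, -0.0, -0.0]
force: [2.0, -0.2, -9.6]
width: 24.4
t 16.9 pos [ 608.92 -244.84   84.77] jaw deg -4.7 z [-8.e-04  5.e-04 -1.e+00] F [ 2.05 -0.23 -9.63] w 24.36
```

```bash
python3 -m jog '{"xyz":[[0,0,-0.02],[0,0,-0.04],[0,0,-0.04]],"rotation":[[0,0,0],[0,0,0],[0,0,0]]}'
python3 -c "from h import *;say()"
python3 -m jog '{"xyz":[[0,0,0],[0,0,0]],"rotation":[[0,0,0],[0,0,0]]}'
```

```text
time: 17.27
tool_pos: [608.9, -244.8, 85.2]
tool_rot: [0.736, 0.677, -0.0, -0.001]
force: [3.1, -0.9, -11.5]
width: 24.8
t 17.27 pos [ 608.88 -244.76   85.2 ] jaw deg -4.7 z [-8.e-04  6.e-04 -1.e+00] F [  3.14  -0.88 -11.45] w 24.85
time: 17.52
tool_pos: [608.9, -244.8, 85.3]
tool_rot: [0.736, 0.678, -0.0, -0.001]
force: [3.0, -0.8, -12.2]
width: 24.5
```

```bash
python3 -m jog '{"xyz":[[0,0,0],[0,0,0],[0,0,0],[0,0,0]],"rotation":[[0,0,0],[0,0,0],[0,0,0],[0,0,0]]}'
python3 -m jog '{"xyz":[[0,0,0],[0,0,0],[0,0,0],[0,0,0]],"rotation":[[0,0,0],[0,0,0],[0,0,0],[0,0,0]]}'
python3 -c "from h import *;say()"
```

```text
time: 18.02
tool_pos: [608.9, -244.8, 85.5]
tool_rot: [0.736, 0.678, -0.0, -0.001]
force: [2.6, 0.4, -13.2]
width: 24.6
time: 18.52
tool_pos: [608.9, -244.9, 85.6]
tool_rot: [0.735, 0.678, -0.0, -0.0]
force: [1.2, 1.4, -13.6]
width: 24.5
t 18.52 pos [ 608.94 -244.86   85.61] jaw deg -4.7 z [-9.e-04  4.e-04 -1.e+00] F [  1.19   1.45 -13.57] w 24.47
```

Held above 11 N for 1.25 s, but the force is creeping up to 13.6 N. Easing off now.

```bash
python3 -m jog '{"xyz":[[0,0,0.06],[0,0,0.12],[0,0,0.18],[0,0,0.22],[0,0,0.24],[0,0,0.24]],"rotation":[[0,0,0],[0,0,0],[0,0,0],[0,0,0],[0,0,0],[0,0,0]]}'
python3 -c "from h import *;say()"
```

```text
time: 19.27
tool_pos: [609.9, -245.6, 84.5]
tool_rot: [0.735, 0.678, 0.0, 0.001]
force: [0.4, 0.7, -3.8]
width: 24.6
t 19.27 pos [ 609.88 -245.63   84.48] jaw deg -4.69 z [ 0.0017 -0.0015 -1.    ] F [ 0.43  0.67 -3.78] w 24.6
```

```bash
python3 -m jog '{"xyz":[[0,0,0.06],[0,0,0.12],[0,0,0.12],[0,0,0.12]],"rotation":[[0,0,0],[0,0,0],[0,0,0],[0,0,0]]}'
python3 -c "from h import *;say()"
python3 -m jog '{"xyz":[[0,0,0.06],[0,0,0.1],[0,0,0.1],[0,0,0.1]],"rotation":[[0,0,0],[0,0,0],[0,0,0],[0,0,0]]}'
python3 -c "from h import *;say()"
```

```text
time: 19.77
tool_pos: [609.9, -245.7, 83.3]
tool_rot: [0.735, 0.678, 0.0, 0.001]
force: [0.1, 1.0, -0.3]
width: 24.7
t 19.77 pos [ 609.92 -245.7    83.28] jaw deg -4.69 z [ 0.0019 -0.0016 -1.    ] F [ 0.11  0.98 -0.31] w 24.69
time: 20.27
tool_pos: [610.0, -245.7, 83.2]
tool_rot: [0.735, 0.678, 0.0, 0.001]
force: [-2.0, -0.1, 6.1]
width: 24.9
t 20.27 pos [ 609.98 -245.73   83.23] jaw deg -4.69 z [ 0.0016 -0.0015 -1.    ] F [-1.99 -0.14  6.11] w 24.88
```

Flush again at 83.2 with the push back. Release and rise.

```bash
python3 -m jog '{"xyz":[[0,0,-0.08],[0,0,-0.08],[0,0,-0.08]],"rotation":[[0,0,0],[0,0,0],[0,0,0]]}'
python3 -c "from h import *;say()"
python3 -m jog '{"xyz":[[0,0,0],[0,0,0],[0,0,0],[0,0,0],[0,0,0]],"rotation":[[0,0,0],[0,0,0],[0,0,0],[0,0,0],[0,0,0]]}' 0.8
python3 look.py 11 225 110 315 195 8
```

```text
time: 20.65
tool_pos: [609.9, -245.7, 83.2]
tool_rot: [0.735, 0.678, 0.0, 0.001]
force: [-0.3, -1.0, 5.6]
width: 24.5
t 20.65 pos [ 609.95 -245.71   83.25] jaw deg -4.7 z [ 0.0018 -0.0016 -1.    ] F [-0.32 -0.98  5.61] w 24.48
time: 21.28
tool_pos: [609.2, -245.0, 81.9]
tool_rot: [0.735, 0.678, -0.0, -0.0]
force: [-0.7, -0.3, -0.4]
width: 68.2
t 21.32 pos [ 609.21 -244.99   81.96] jaw deg -4.7 z [-1.e-04  1.e-04 -1.e+00] F [1.36 0.05 0.01] w 68.27
```

View pics/side11z.png

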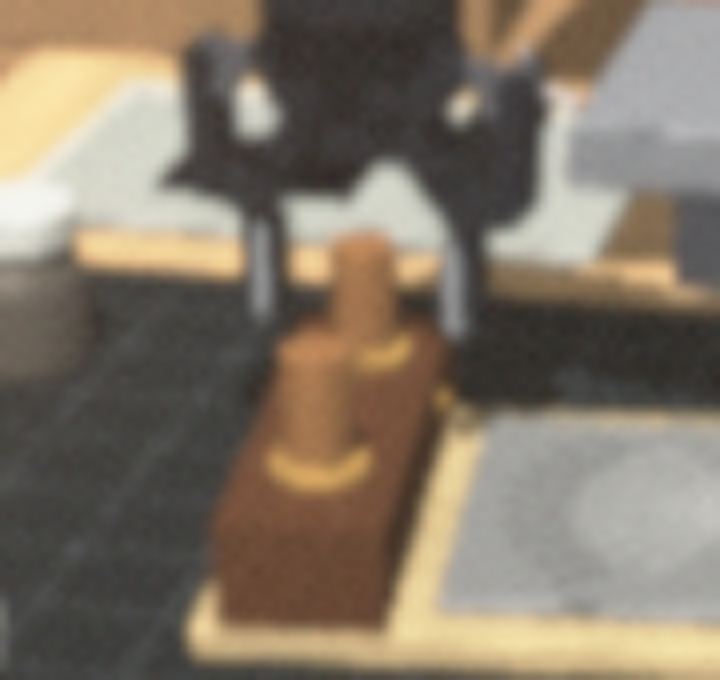

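The peg stands upright and flush, with its head at (363,270) clear of both pads (x 265 and 450). I'll back off upward and sideways for a check from above.

```bash
python3 -m jog '{"xyz":[[0,0,-1],[0,0,-2.5],[0,0,-5],[0,0,-8],[0,0,-11],[-3,0,-12],[-8,0,-12],[-13,0,-12],[-18,0,-12],[-20,0,-12]],"rotation":[[0,0,0],[0,0,0],[0,0,0],[0,0,0],[0,0,0],[0,0,0],[0,0,0],[0,0,0],[0,0,0],[0,0,0]]}'
python3 -m jog '{"xyz":[[0,0,0],[0,0,0],[0,0,0]],"rotation":[[0,0,0],[0,0,0],[0,0,0]]}'
python3 look.py 12 225 110 315 195 8
python3 - <<'E'
from h import *
p,d=viewer.read_camera("top");W=cloud("top",d)
cv2.imwrite("pics/top12.png",p[:,:,::-1]);cv2.imwrite("pics/top12z.png",cv2.resize(p[135:225,180:460,::-1],None,fx=2.8,fy=2.8,interpolation=2))
for nm,x0,x1,y0,y1,zz in(("seated",422,442,148,172,96),("fixed",380,404,148,172,96)):
    r=W[y0:y1,x0:x1];m=r[...,2]>zz;print(nm,m.sum(),r[m].mean(0).round(1),np.median(r[m][:,2]))
E
```

```text
time: 22.58
tool_pos: [592.2, -447.3, 203.5]
tool_rot: [0.736, 0.677, -0.0, 0.001]
force: [-0.6, 0.5, -0.8]
width: 68.4
time: 22.95
tool_pos: [593.4, -442.6, 202.3]
tool_rot: [0.735, 0.678, 0.0, -0.0]
force: [0.2, 0.3, -1.1]
width: 68.2
t 23.0 pos [ 593.43 -442.77  202.26] jaw deg -4.59 z [ 0.e+00  2.e-04 -1.e+00] F [ 0.18 -0.11  0.12] w 68.31
seated 84 [ 594.3 -227.5  162.7] 102.94247131525776
fixed 78 [ 585.4 -125.1  151. ] 102.35273121947614
```

View pics/side12z.png

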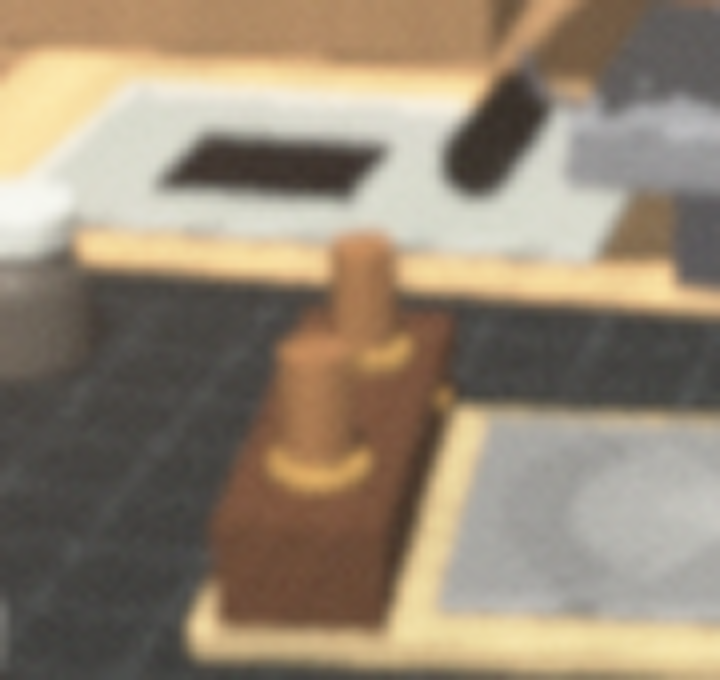

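View pics/top12z.png

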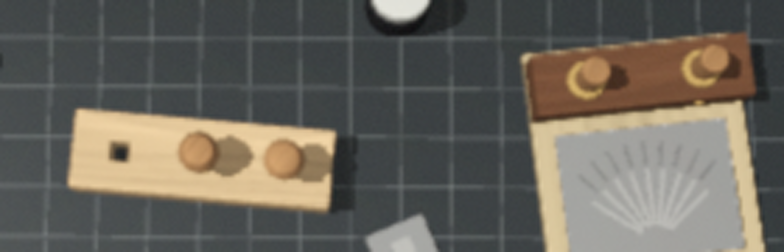

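The peg is seated with its twin: both collars are on the bar (at (706,65) and (588,77) in the crop) and the head-top heights are 102.9 and 102.4 mm. The gouges and jar are in place. Handing in.

```bash
python3 -c "
from rig import job
print(job.sign_off())"
```

```text
the job is handed in; nothing more can be done
None
```

I took the peg from the stand's end hole, pressed it home in the open bore and proved the catch. I then let go and handed the job in at about 23 s of the 72 s allowed; the hand-in gave no verdict.

- **Press:** the push was up to about 13 N at the last reading before the catch drew the peg in. The tool height then stayed at 83.2 mm under 10 N of push, so the collar was flush.
- **Catch test:** the pull rose to 11.5 N and was held for 1.25 s. It crept from 11.5 to 13.6 N during the hold, above the 12 N asked for but under the 16 N limit. The peg stayed in.
- **Ease-off:** the peg went back to 83.2 mm with a light push of about 6 N. Some 5 N of that was still on it when I opened the fingers.
- **Last pictures:** the peg stands upright with its head top at 102.9 mm, against 102.4 mm for the fixed peg and 102 mm expected. The gouges and ink jar look undisturbed. The gripper is clear and the force reads about zero.

**What disagreed:**
- The two cameras differed by 3–4 mm on the loose peg's place, so I used contact forces for the final alignment in the bore.
- The width read 24.7 mm on the 26 mm head.
- The tool rose about 2.4 mm during the pull, against roughly 1 to 1.5 mm expected from the catch. I put the rest down to give in the grip and arm.
- The averaged head positions in my last top-view check were spoiled by stray depth readings, so I relied on the median heights and the pictures.

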